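# Reload the tape stand with a fresh roll

### The job

Change the roll on the blue tape stand: lift the empty cardboard core off the spindle and put it in the green bowl to the left of the stand, then press the red knob fully down so that the spindle sinks into the bed. Slide the fresh roll of tape along the bed, without lifting it off the bed, until it rests against the black V stop over the sunken spindle, then pull the red knob fully up so that the spindle rises through the roll and stays up. Leave the glue pot to the right of the stand and the jar of gold tiles behind it undisturbed and the bowl standing upright.

Things in the scene. Friction and masses are not known exactly. Their poses are not given: they have to be found in the camera images.
- station: blue tape stand, fixed, 260 (x) x 160 (y) mm; aluminium bed on top, 75 mm above the desk. Origin on the desk under the spindle axis; bed from 185 mm before the axis (-x, loading end, nearer the robot) to 75 mm beyond. Side rails 10 mm high at y = +-77 mm. Black V stop (two 45 degree walls 14 mm high, 46 mm long) on the axis's +x side, open to -x
- nest (a point): point on the bed's surface on the spindle axis, 75 mm above the desk; axes as the station. A roll resting against the V stop is centred here
- spindle (a joint): height of the steel spindle and the red knob, one rigid piece that slides vertically: 0 = sunk, top 1 mm below the bed; 0.042 m = fully up, top 41 mm above the bed. Stays where it is left (friction about 6 N). Spindle 40 mm in diameter, its top 12 mm a cone
- lift_knob (a point): centre of the top face of the red bar knob beside the stand, on its -y side (118 mm from the spindle axis in y, 30 mm before it in x). The bar is 50 mm along the stand's x, 18 mm wide (y), 18 mm high, on a 10 mm upright stem; its top is 109 mm above the desk when sunk, 151 mm when up
- tape_roll: fresh roll of tan masking tape, lying flat on the bed before the spindle: outer diameter 83 mm, bore about 50 mm, 19 mm high, 60 g; origin at the centre of its underside, z up
- core: empty brown cardboard core, a ring standing round the raised spindle on the bed: outer diameter 54 mm, inner 47 mm, 19 mm high, 20 g; origin at the centre of its underside, z along its axis
- green_bowl: bright green bowl for scrap, left of the stand (another stands far off at the back right), open at the top: 258 mm across the rim, 136 mm high; origin at the centre of its underside on the desk, z up
- glue_pot: white glue pot with a blue cap, 66 mm wide, 111 mm high, to the right of the stand: leave it; origin at the centre of its underside
- jar_gold: clear jar of gold tiles with a light lid, 49 mm wide, 66 mm high, behind the stand and the bowl: leave it; origin at the centre of its underside

How it is judged (in metres and radians):
On the way, in this order (a step that is already met when the one before it is completed fails the run):
1. the empty core lies in the green bowl (horizontal distance between core and green_bowl below 0.1 m and z of core in the frame of green_bowl between -0.005 and 0.1 m), for 0.2 s.
2. the fresh roll lies on the bed over the sunken spindle, against the V stop (horizontal distance between tape_roll and nest below 0.008 m and z of tape_roll in the frame of nest between -0.004 and 0.004 m and angle between tape_roll's own z axis and vertical below 0.08 rad and value of joint spindle below 0.005 m), for 0.2 s.
At the end, for the whole second after the job is handed in: Spindle up (joint over 0.036 m) through the fresh roll, which rests flat on the bed (4 mm, 0.08 rad), centred within 8 mm of the spindle axis; empty core at rest in the upright green bowl (within 100 mm of its axis, under 100 mm above its underside; bowl tilt under 0.1 rad) (all of step 1 and horizontal distance between tape_roll and nest below 0.008 m and z of tape_roll in the frame of nest between -0.004 and 0.004 m and angle between tape_roll's own z axis and vertical below 0.08 rad and value of joint spindle above 0.036 m and linear speed of tape_roll below 0.02 m/s and linear speed of core below 0.03 m/s and angle between green_bowl's own z axis and vertical below 0.1 rad); the robot touches nothing.
It fails at once if the fresh roll is lifted off the bed by more than 20 mm (z of tape_roll in the frame of nest above 0.02 m).
It fails at once if the jar of gold tiles or the glue pot is shoved by more than 30 mm or tipped (distance of any of glue_pot, jar_gold from where it was at the start of the episode above 0.03 m or angle between any of glue_pot, jar_gold's own z axis and vertical above 0.4 rad).
It also fails if it takes over 61 s, if anything falls off the work surface, if the arm or the gripper's body presses on something with over 40 N, if the wrist force passes 120 N, or if a joint passes its speed limit or range.

### The arm

A 6-joint arm with a two-finger parallel gripper is mounted at the origin on a cart in front of the work surface, level with it; the furniture and walls round the work are solid. World frame = base frame: x ahead of the robot, y to its left, z up, the work surface at z = 0. Lengths are in mm, angles in rad, forces in N, time in s.
With the tool pointing down it reaches from about 300 to 750 mm from the base axis. Payload 8.5 kg.
Tool frame: the origin (TCP) lies between the finger pads; the fingertips stand 14 mm ahead of it and the grasp point (between the pads) lies 5 mm behind it; z points along the fingers, y is the direction in which the jaws open and shut (so a half turn about z gives the same grasp; the last joint's range is limited). The gripper opens to 85 mm and grips with 20 to 120 N. Pads are 22 mm wide; open, the fingers measure 114 mm over their backs; the gripper's body (76 mm by 85 mm) begins 54 mm behind the grasp point. The pads swing forward as they close: fully open they stand 13 mm farther back than shut.
Start: joints at [-1.316, 0.381, 1.297, -0, 1.464, -0.215], TCP at [248.981, -490.397, 245.322] pointing down, gripper open.
Joint ranges: [-3.11, 3.11], [-0.89, 2.33], [0.22, 2.48], [-1.42, 4.56], [0.17, 2.85], [-2.88, 2.88]. Speed limits (rad/s): [2.39, 2.39, 3.14, 3.14, 3.14, 3.14].

### API

Orientations are given as [roll, pitch, yaw] about the fixed x, y, z axes, in that order (R = Rz(yaw) Ry(pitch) Rx(roll)).
In Python, from cell import arm, cams gives the robot as it stands.
- The arm moves only by the tool play_rows, never from a script. Its argument "increments" is a list of rows, each a list of 3 entries, a list of its own where there are three numbers: the shift along the tool's x, y, z in m, then the turn, a rotation vector about the tool's x, y, z in degrees, then the closure, from 0 (fully open) to 1 (shut). A call has 1 to 8 rows; each row shifts and turns the commanded pose from where the row before left it, along the tool's axes as they then stand; what a row does not reach is not made up. A row lasts 1/12 s, in which the tool goes at most 41.7 mm and 7.16 degrees, less where a joint would pass 70% of its speed; a pose out of reach is approached as far as the arm can. A call is refused whole if a number of a shift passes 0.0417 or a number of a turn 7.16, either way. A call with a gripper value outside its range is refused whole. The fingers move at their own pace and stop on an object; "newtons" is the grip in N (left out, the last holds). Time passes only in rows, so rows that do not move let the fingers close. It gives the time, the measured TCP pose, the force and the opening at its end, in the units of the state.
- arm.observe(): the state, without advancing time (a new reading comes with each control period).
- cams.get_image(name): name is "scene" or "top" or "wrist"; returns a dict with "frame" (420x560x3 uint8, blue, green, red), "fov_y" (degrees; the focal length in pixels is half the picture's height over the tangent of half this angle, whatever the lens; pixels are square), "cx", "cy" (the principal point, pixels), "world_to_cam" (4x4, takes a point from world to camera coordinates); the wrist camera has in their place "tool_from_camera" (4x4, takes a point from camera to tool coordinates, whose origin is the TCP and whose axes are the flange's). Camera axes: x right, y up, looking along -z (the intrinsics and any distortion apply to the point x, -y, -z); pixel columns grow to the right and rows downward; lengths in mm; the calibration is good to about 2 mm. A picture is of the moment at which its call begins: read the wrist's pose just before it. There is no depth.
- arm.sign_off(): hands the job in, once; it reports no verdict.
The state is a dict: "time": time; "joint_pos": joint angles; "dq": joint speeds; "effort": joint torques, N m; "eef_pos": TCP position; "ee_rot": TCP orientation; "force": force on the tool from outside, world axes, zero at the start; "torque": the same for the moment, N m; "opening": finger opening in mm.
Only numpy, scipy, OpenCV 4.12 (cv2) and the standard library are available. Lean on these libraries where they do the work, as an engineer would, in place of code of your own. Each camera call takes 0.05 s, during which the arm holds its last target. There are 200 camera calls.

## Working session

There is one attempt and no reset: what is moved stays moved. The work goes in short steps, Python scripts to look and compute and a tool call to move; the robot and the scene stay as the last step left them, time stands still between calls to the robot, and variables do not carry over. Pictures are saved under pics/ and viewed, about 8 in all and at most 12, crops included, and the job is handed in when it is done.

Besides the shell and the picture viewer there is one more tool, called after ">>>" in YAML: its name, and indented under it one key for each argument. play_rows: Moves the arm, as the interface text tells. Its arguments: {"type":"object","properties":{"increments":{"type":"array"},"newtons":{"type":"number"}},"required":["increments"]}

```bash
mkdir -p pics
python3 - <<'E'
from cell import arm,cams
import cv2,pickle,numpy as np
s=arm.observe();print(s)
for n in("scene","top"):
    d=cams.get_image(n);cv2.imwrite(f"pics/{n}0.png",d["frame"]);pickle.dump(d,open(f"{n}.pkl","wb"))
    print(n,{k:v for k,v in d.items() if k!="frame"})
E
```

```text
{'time': 0.0, 'joint_pos': array([-1.31630128e+00,  3.81240230e-01,  1.29824819e+00, -2.85228226e-07,
        1.46363276e+00, -2.15309443e-01]), 'dq': array([ 4.88430525e-05, -1.34047960e-03, -5.07868941e-05,  2.82017917e-04,
       -5.72306588e-04,  1.52079842e-04]), 'effort': array([-8.03983203e-04, -4.48465633e+01, -2.31278801e+01, -2.11318720e-04,
        4.79155642e-03,  1.07329714e-05]), 'eef_pos': array([ 248.91480614, -490.14559455,  244.69226176]), 'ee_rot': array([-3.14009935e+00, -3.26293433e-04,  4.69804281e-01]), 'force': array([0.44670199, 0.19889124, 0.23135314]), 'torque': array([-0.00308844,  0.00296316, -0.02977911]), 'opening': 85.17001962557286}
scene {'fov_y': 52.4055315835318, 'cx': 275.0501818418874, 'cy': 202.07492208167199, 'world_to_cam': array([[-7.07676686e-01, -7.06392724e-01,  1.42487767e-02,
         3.75796885e+02],
       [ 4.68348649e-01, -4.53909490e-01,  7.58034114e-01,
        -3.79325138e+02],
       [-5.29002128e-01,  5.43116465e-01,  6.52059241e-01,
        -9.45295770e+02],
       [ 0.00000000e+00,  0.00000000e+00,  0.00000000e+00,
         1.00000000e+00]])}
top {'fov_y': 47.209584238885725, 'cx': 284.718795187456, 'cy': 210.3535294200495, 'world_to_cam': array([[-8.58636571e-03, -9.99836164e-01,  1.59348785e-02,
        -5.92843143e+01],
       [ 9.88101625e-01, -6.03625654e-03,  1.53683904e-01,
        -5.92038102e+02],
       [-1.53562538e-01,  1.70648655e-02,  9.87991567e-01,
        -1.19240172e+03],
       [ 0.00000000e+00,  0.00000000e+00,  0.00000000e+00,
         1.00000000e+00]])}
```

View pics/scene0.png

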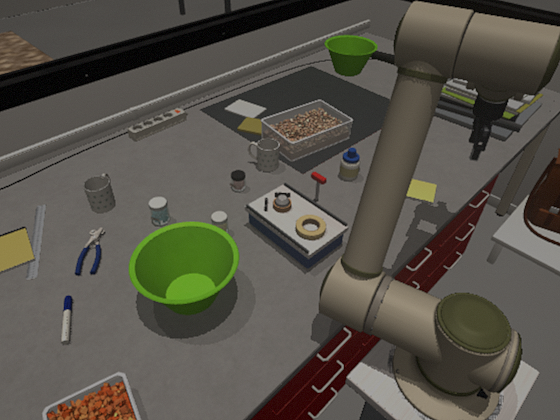

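View pics/top0.png

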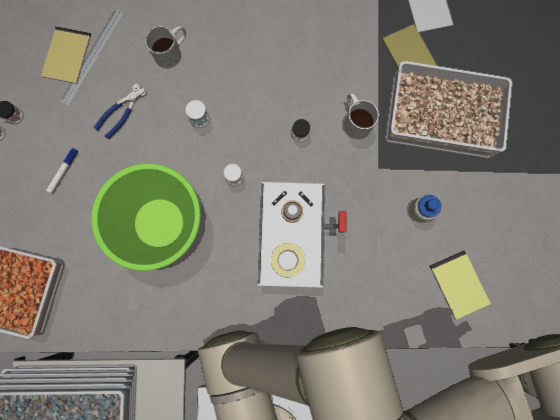

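The top view shows the stand at cols 260–325, rows 182–288, the core on the spindle near (292,211), the roll near (288,260), the knob near (343,221), and the bowl near (147,217). I'll enlarge the stand.

```bash
cat > h.py <<'E'
import numpy as np,pickle,cv2
def ray(d,u,v,z):
    M=d["world_to_cam"];f=210/np.tan(np.radians(d["fov_y"]/2))
    r=M[:3,:3].T@np.array([(u-d["cx"])/f,-(v-d["cy"])/f,-1]);c=-M[:3,:3].T@M[:3,3]
    return (c+r*(z-c[2])/r[2]).round(1)
def proj(d,p):
    M=d["world_to_cam"];f=210/np.tan(np.radians(d["fov_y"]/2));q=M[:3,:3]@np.array(p)+M[:3,3]
    return np.array([d["cx"]+f*q[0]/-q[2],d["cy"]-f*q[1]/-q[2]])
E
python3 - <<'E'
import cv2
i=cv2.imread("pics/top0.png")[170:300,240:360]
cv2.imwrite("pics/c1.png",cv2.resize(i,None,fx=4.6,fy=4.6,interpolation=cv2.INTER_CUBIC))
E
```

```text
(no output)
```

View pics/c1.png

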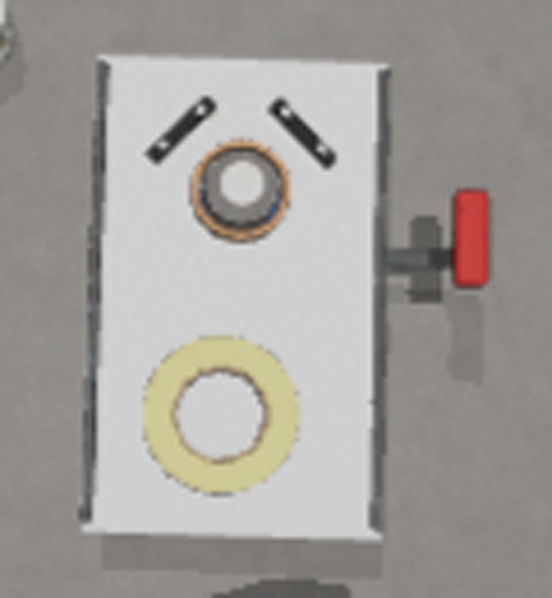

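The crop shows the bed corners at (98,57), (386,68), (380,537) and (82,530), the core ring centre at (240,191), the spindle top at (241,185), the roll at (221,415) and the knob at (472,238).

Run:
```python
from h import *
d=pickle.load(open("top.pkl","rb"))
R=lambda u,v,z:ray(d,240+u/4.6,170+v/4.6,z)
for n,u,v,z in[("fl",98,57,75),("fr",386,68,75),("br",380,537,75),("bl",82,530,75),("core",240,191,94),("sp",241,185,116),("roll",221,415,94),("rollL",143,415,94),("rollR",299,415,94),("knob",472,238,151),("k1",472,190,151),("k2",472,287,151),("vl0",150,157,89),("vl1",210,100,89),("vr0",333,163,89),("vr1",274,101,89)]:print(n,R(u,v,z))
for n,u,v,z in[("bowlL",93,217,136),("bowlR",202,217,136),("bowlT",147,165,136),("bowlB",147,271,136),("bowlfloor",159,223,0),("pot",429,207,100),("jar",233,172,66)]:print(n,ray(d,u,v,z))
```

```text
fl [659.3  -4.3  75. ]
fr [ 652.3 -163.3   75. ]
br [ 396.4 -154.7   75. ]
bl [401.5   4.5  75. ]
core [581.1 -81.3  94. ]
sp [581.  -81.1 116. ]
roll [461.1 -69.9  94. ]
rollL [461.4 -28.5  94. ]
rollR [ 460.8 -111.2   94. ]
knob [ 547.4 -197.8  151. ]
k1 [ 572.2 -198.5  151. ]
k2 [ 522.2 -197.1  151. ]
vl0 [600.8 -32.9  89. ]
vl1 [632.1 -65.6  89. ]
vr0 [ 596.9 -132.    89. ]
vr1 [ 631.3 -100.5   89. ]
bowlL [564.5 392.1 136. ]
bowlR [562.9 134.7 136. ]
bowlT [690.4 269.3 136. ]
bowlB [436.5 260.3 136. ]
bowlfloor [566.9 269.4   0. ]
pot [ 589.5 -420.5  100. ]
jar [688.8  68.4  66. ]
```

Measurements agree: bed 258×159 mm, axis at (581,−81), yaw ≈ −0.033, knob at (547,−198) as predicted, roll Ø83 at (461,−70), and the bowl at (564,264), 258 mm wide. I'm moving above the core with jaws along the station's y.

>>> play_rows:
  increments:
    - [[0,0,0],[0,0,7.15],0]
    - [[0,0,0],[0,0,7.15],0]
    - [[0,0,0],[0,0,7.15],0]
    - [[0,0,0],[0,0,7.15],0]
    - [[0.027,-0.035,0],[0,0,0],0]
    - [[0.027,-0.035,0],[0,0,0],0]
    - [[0.027,-0.035,0],[0,0,0],0]
    - [[0.027,-0.035,0],[0,0,0],0]
  newtons: 25

```text
time: 0.77
eef_pos: [355.2, -359.9, 245.0]
ee_rot: [-3.141, 0.0, -0.03]
force: [1.0, -0.6, -0.2]
opening: 85.4
```

>>> play_rows:
  increments:
    - [[0.027,-0.035,0],[0,0,0],0]
    - [[0.027,-0.035,0],[0,0,0],0]
    - [[0.027,-0.035,0],[0,0,0],0]
    - [[0.027,-0.035,0],[0,0,0],0]
    - [[0.027,-0.035,0],[0,0,0],0]
    - [[0.027,-0.035,0],[0,0,0],0]
    - [[0.027,-0.035,0],[0,0,0],0]
    - [[0,0,0],[0,0,0],0]

```text
time: 1.43
eef_pos: [542.3, -130.4, 244.7]
ee_rot: [-3.14, -0.0, -0.023]
force: [-1.0, 0.7, -0.3]
opening: 85.4
```

>>> play_rows:
  increments:
    - [[0.019,-0.025,0],[0,0,0],0]
    - [[0.0185,-0.025,0],[0,0,0.5],0]
    - [[0,0,0.03],[0,0,0],0]
    - [[0,0,0.015],[0,0,0],0]
    - [[0,0,0],[0,0,0],0]

```text
time: 1.85
eef_pos: [577.1, -86.3, 196.7]
ee_rot: [-3.139, 0.007, -0.037]
force: [0.1, -0.1, -0.7]
opening: 85.2
```

Run:
```python
from cell import arm,cams
import cv2,pickle
s=arm.observe();d=cams.get_image("wrist");cv2.imwrite("pics/w1.png",d["frame"]);pickle.dump((s,d),open("w1.pkl","wb"))
print(s["eef_pos"],s["ee_rot"],{k:v for k,v in d.items() if k!="frame"})
```

```text
[577.10012218 -86.29942445 196.65686569] [-3.13947827  0.00688186 -0.03740466] {'fov_y': 64.85036995761311, 'cx': 276.2210830158126, 'cy': 213.92643231099655, 'tool_from_camera': array([[-4.75236804e-04,  9.55212731e-01,  2.95919605e-01,
         7.58386480e+01],
       [ 9.99999877e-01,  4.12997828e-04,  2.72830735e-04,
         7.68950955e-01],
       [ 1.38397238e-04,  2.95919698e-01, -9.55212810e-01,
        -1.28053736e+02],
       [ 0.00000000e+00,  0.00000000e+00,  0.00000000e+00,
         1.00000000e+00]])}
```

View pics/w1.png

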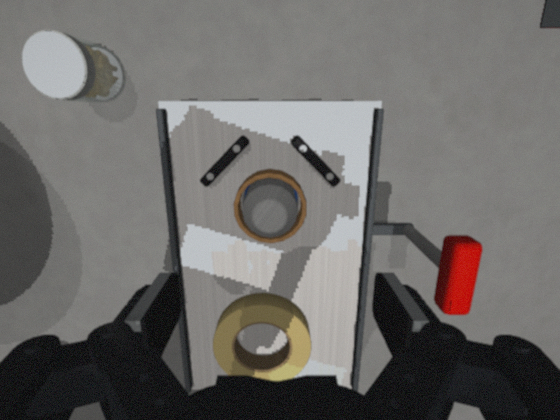

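The wrist view shows the core ring's top at (271,206), the spindle top near (270,215), the roll's top at (262,335), and the knob's top face near (461,275).

```bash
cat >> h.py <<'E'
from scipy.spatial.transform import Rotation as Ro
def wray(s,d,u,v,z):
    f=210/np.tan(np.radians(d["fov_y"]/2));T=d["tool_from_camera"];W=Ro.from_euler("xyz",s["ee_rot"]).as_matrix()
    c=W@T[:3,3]+s["eef_pos"];r=W@T[:3,:3]@np.array([(u-d["cx"])/f,-(v-d["cy"])/f,-1])
    return (c+r*(z-c[2])/r[2]).round(1)
E
python3 - <<'E'
from h import *
from cell import arm
s,d=pickle.load(open("w1.pkl","rb"))
for n,u,v,z in[("core",271,206,94),("sp",270,215,116),("roll",262,335,94),("knob",461,275,151),("vl0",203,183,89),("vr0",337,183,89)]:print(n,wray(s,d,u,v,z))
print(arm.observe()["eef_pos"],arm.observe()["ee_rot"])
E
```

```text
core [586.9 -83.4  94. ]
sp [587.1 -83.1 116. ]
roll [476.3 -71.2  94. ]
knob [ 557.5 -194.   151. ]
vl0 [604.7 -34.7  89. ]
vr0 [ 601.  -131.7   89. ]
[577.74322041 -86.85758177 198.90378801] [-3.14044002  0.00372212 -0.03804228]
```

>>> play_rows:
  increments:
    - [[0.005,-0.005,0.025],[0,0,0],0]
    - [[0,0,0.025],[0,0,0],0]
    - [[0,0,0.025],[0,0,0],0]
    - [[0,0,0.02],[0,0,0],0]
    - [[0,0,0],[0,0,0],0]
    - [[0,0,0],[0,0,0],0]

```text
time: 2.4
eef_pos: [583.9, -82.7, 106.2]
ee_rot: [3.141, -0.0, -0.039]
force: [-0.5, -0.4, -0.7]
opening: 85.3
```

>>> play_rows:
  increments:
    - [[0,0,0.018],[0,0,0],0]
    - [[0,0,0],[0,0,0],0.2]
    - [[0,0,0],[0,0,0],0.4]
    - [[0,0,0],[0,0,0],0.5]
    - [[0,0,0],[0,0,0],0.5]
    - [[0,0,0],[0,0,0],0.5]
    - [[0,0,0],[0,0,0],0.5]
    - [[0,0,0],[0,0,0],0.5]

```text
time: 3.07
eef_pos: [584.3, -82.5, 89.5]
ee_rot: [3.14, -0.003, -0.038]
force: [-1.2, -0.2, 6.6]
opening: 53.3
```

Core gripped (53.3 mm). Lift straight up, then check.

>>> play_rows:
  increments:
    - [[0,0,-0.01],[0,0,0],0.5]
    - [[0,0,-0.02],[0,0,0],0.5]
    - [[0,0,-0.025],[0,0,0],0.5]
    - [[0,0,-0.03],[0,0,0],0.5]
    - [[0,0,-0.03],[0,0,0],0.5]
    - [[0,0,0],[0,0,0],0.5]

```text
time: 3.57
eef_pos: [585.6, -82.8, 209.8]
ee_rot: [3.138, -0.011, -0.038]
force: [0.4, -0.4, 0.2]
opening: 53.6
```

>>> play_rows:
  increments:
    - [[0,-0.02,0],[0,0,0],0.5]
    - [[0,-0.035,0],[0,0,0],0.5]
    - [[0,-0.04,0],[0,0,0],0.5]
    - [[0,-0.04,0],[0,0,0],0.5]
    - [[0,-0.04,0],[0,0,0],0.5]
    - [[0,-0.04,0],[0,0,0],0.5]
    - [[0,-0.04,0],[0,0,0],0.5]
    - [[0,-0.04,0],[0,0,0],0.5]

```text
time: 4.23
eef_pos: [594.5, 214.6, 203.4]
ee_rot: [-3.141, -0.001, -0.038]
force: [0.4, 0.3, 0.0]
opening: 53.2
```

>>> play_rows:
  increments:
    - [[-0.025,-0.032,0],[0,0,0],0.5]
    - [[-0.005,-0.02,0],[0,0,0],0.5]
    - [[0,0,0],[0,0,0],0.5]
    - [[0,0,0],[0,0,0],0.5]

```text
time: 4.57
eef_pos: [566.5, 266.6, 203.1]
ee_rot: [-3.142, -0.001, -0.036]
force: [0.2, -0.4, 0.2]
opening: 53.1
```

>>> play_rows:
  increments:
    - [[0,0,0.035],[0,0,0],0.5]
    - [[0,0,0.035],[0,0,0],0.5]
    - [[0,0,0.03],[0,0,0],0.5]
    - [[0,0,0.02],[0,0,0],0.5]
    - [[0,0,0],[0,0,0],0.5]
    - [[0,0,0],[0,0,0],0.3]
    - [[0,0,0],[0,0,0],0.2]
    - [[0,0,0],[0,0,0],0.2]

```text
time: 5.23
eef_pos: [568.0, 265.5, 84.5]
ee_rot: [-3.141, -0.004, -0.039]
force: [0.6, -0.5, 0.5]
opening: 68.1
```

>>> play_rows:
  increments:
    - [[0,0,-0.02],[0,0,0],0.2]
    - [[0,0,-0.035],[0,0,0],0.2]
    - [[0,0,-0.04],[0,0,0],0.2]
    - [[0,0,-0.04],[0,0,0],0.2]
    - [[0,0,0],[0,0,0],0.2]
    - [[0,0,0],[0,0,0],0.2]

```text
time: 5.73
eef_pos: [567.7, 265.9, 221.4]
ee_rot: [-3.139, -0.007, -0.038]
force: [0.1, -0.6, -1.1]
opening: 68.4
```

Run:
```python
from cell import arm,cams
import cv2,pickle,numpy as np
s=arm.observe();d=cams.get_image("wrist")
print(s["eef_pos"]);pickle.dump((s,d),open("w2.pkl","wb"))
t=cams.get_image("scene")
cv2.imwrite("pics/w2.png",np.hstack([cv2.resize(d["frame"],(400,300)),cv2.resize(t["frame"],(400,300))]))
```

```text
[567.65957086 265.87089984 221.36683207]
```

View pics/w2.png

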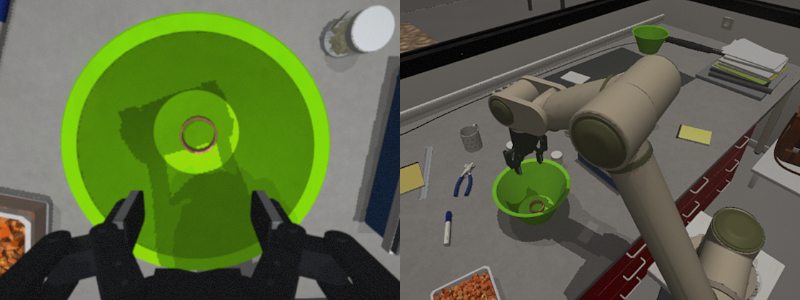

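The core lies flat in the middle of the bowl floor (wrist panel (199,134)), the bowl is upright and the jar untouched. Now to above the knob.

>>> play_rows:
  increments:
    - [[0,0.02,0],[0,0,0],0.2]
    - [[0,0.04,0],[0,0,0],0.2]
    - [[0,0.04,0],[0,0,0],0.2]
    - [[0,0.04,0],[0,0,0],0.2]
    - [[0,0.04,0],[0,0,0],0.3]
    - [[0,0.04,0],[0,0,0],0.4]
    - [[0,0.04,0],[0,0,0],0.4]
    - [[0,0.04,0],[0,0,0],0.4]

```text
time: 6.5
eef_pos: [554.5, -35.9, 216.2]
ee_rot: [-3.141, 0.002, -0.038]
force: [1.7, -1.0, 0.2]
opening: 51.3
```

>>> play_rows:
  increments:
    - [[0,0.04,0],[0,0,0],0.4]
    - [[0,0.04,0],[0,0,0],0.4]
    - [[0,0.04,0],[0,0,0],0.4]
    - [[0,0.04,0],[0,0,0],0.4]
    - [[0,0,0],[0,0,0],0.4]
    - [[0,0,0],[0,0,0],0.4]
    - [[0,0,0],[0,0,0],0.4]

```text
time: 7.08
eef_pos: [548.9, -193.6, 216.3]
ee_rot: [-3.14, 0.002, -0.039]
force: [0.3, -0.2, -0.2]
opening: 51.3
```

Run:
```python
from cell import arm,cams
import cv2,pickle,numpy as np
s=arm.observe();d=cams.get_image("wrist")
print(s["eef_pos"],s["ee_rot"]);pickle.dump((s,d),open("w3.pkl","wb"))
f=d["frame"].astype(int);m=((f[...,2]>120)&(f[...,1]<60)&(f[...,0]<60)).astype(np.uint8)
n,l,st,c=cv2.connectedComponentsWithStats(m);i=1+st[1:,4].argmax();print(st[i],c[i])
cv2.imwrite("pics/w3.png",d["frame"])
```

```text
[ 548.94604026 -193.61262028  216.31394234] [-3.14024149e+00  1.87240455e-03 -3.85055192e-02]
[ 272  197   23   66 1336] [283.01871257 228.53143713]
```

View pics/w3.png

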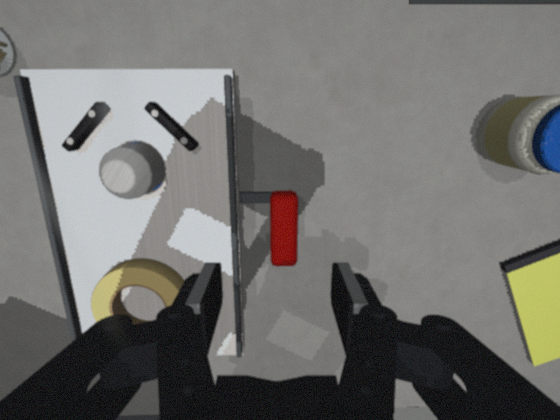

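Clear view of the knob (centre (284,228)), centred between the fingers; the glue pot is far to the right. The spindle top is at (121,170) and the roll at about (138,297).

Run:
```python
from h import *
s,d=pickle.load(open("w3.pkl","rb"))
for n,u,v,z in[("knob",284,226,151),("k1",284,192,151),("k2",284,262,151),("sp",121,171,116)]:print(n,wray(s,d,u,v,z))
```

```text
knob [ 556.7 -199.4  151. ]
k1 [ 578.3 -200.   151. ]
k2 [ 532.3 -198.6  151. ]
sp [589.2 -87.7 116. ]
```

>>> play_rows:
  increments:
    - [[0.003,0.0045,0.02],[0,0,0],0.4]
    - [[0,0,0.025],[0,0,0],0.4]
    - [[0,0,0.028],[0,0,0],0.4]
    - [[0,0,0],[0,0,0],0.6]
    - [[0,0,0],[0,0,0],0.9]
    - [[0,0,0],[0,0,0],0.9]
    - [[0,0,0],[0,0,0],0.9]
    - [[0,0,0],[0,0,0],0.9]
  newtons: 60

```text
time: 7.8
eef_pos: [552.7, -198.4, 145.9]
ee_rot: [3.141, -0.002, -0.038]
force: [0.8, 1.7, 1.7]
opening: 16.5
```

Gripped the bar. Push down about 44 mm.

>>> play_rows:
  increments:
    - [[0,0,0.01],[0,0,0],0.9]
    - [[0,0,0.01],[0,0,0],0.9]
    - [[0,0,0.01],[0,0,0],0.9]
    - [[0,0,0.008],[0,0,0],0.9]
    - [[0,0,0.004],[0,0,0],0.9]
    - [[0,0,0],[0,0,0],0.9]
    - [[0,0,0],[0,0,0],0.9]

```text
time: 8.38
eef_pos: [552.8, -198.6, 107.5]
ee_rot: [3.139, -0.005, -0.038]
force: [-11.0, 5.2, 33.3]
opening: 16.2
```

>>> play_rows:
  increments:
    - [[0,0,0],[0,0,0],0.9]
    - [[0,0,0],[0,0,0],0.9]
    - [[0,0,0],[0,0,0],0.9]

```text
time: 8.63
eef_pos: [552.8, -198.6, 107.5]
ee_rot: [3.139, -0.005, -0.038]
force: [-10.6, 5.5, 34.1]
opening: 16.6
```

Run:
```python
from cell import arm,cams
import cv2,pickle,numpy as np
s=arm.observe();d=cams.get_image("wrist");t=cams.get_image("scene")
print(s["eef_pos"],s["ee_rot"],s["force"])
a=cv2.resize(t["frame"][170:270,230:360],(400,308),interpolation=cv2.INTER_CUBIC)
cv2.imwrite("pics/w4.png",np.hstack([cv2.resize(d["frame"],(400,308)),a]))
```

```text
[ 552.83988651 -198.59768635  107.49565242] [ 3.13910676 -0.00484987 -0.03765355] [-10.56812988   5.53571097  34.14145187]
```

View pics/w4.png

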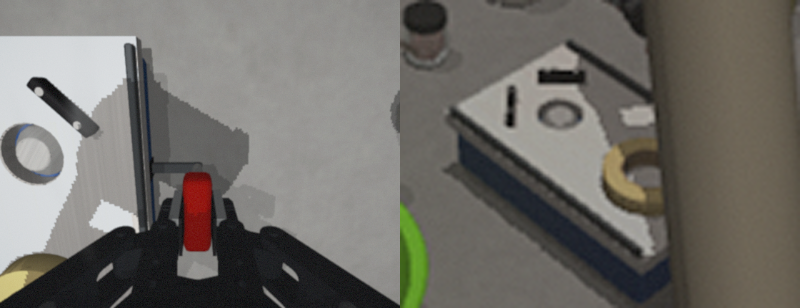

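The spindle looks sunk, but the travel read is only 38 mm. I'll release, close the fingers, and press from the top to verify the depth.

>>> play_rows:
  increments:
    - [[0,0,-0.003],[0,0,0],0.7]
    - [[0,0,0],[0,0,0],0.6]
    - [[0,0,0],[0,0,0],0.6]
    - [[0,0,-0.02],[0,0,0],0.6]
    - [[0,0,-0.02],[0,0,0],0.8]
    - [[0,0,0],[0,0,0],1]
    - [[0,0,0],[0,0,0],1]
    - [[0,0,0],[0,0,0],1]

```text
time: 9.4
eef_pos: [551.9, -198.4, 144.5]
ee_rot: [-3.141, 0.001, -0.038]
force: [-0.5, 0.5, -0.3]
opening: 0.0
```

>>> play_rows:
  increments:
    - [[0,0,0.01],[0,0,0],1]
    - [[0,0,0.008],[0,0,0],1]
    - [[0,0,0.004],[0,0,0],1]
    - [[0,0,0.002],[0,0,0],1]
    - [[0,0,0],[0,0,0],1]
    - [[0,0,0],[0,0,0],1]

```text
time: 9.9
eef_pos: [551.6, -198.4, 122.7]
ee_rot: [3.141, 0.001, -0.038]
force: [-8.9, 3.6, 21.7]
opening: -0.3
```

Top pressing stops at TCP 122.7 → tip at 108.7 mm, i.e. the knob top is at its 109 mm sunk height. Now above the roll with closed fingers.

>>> play_rows:
  increments:
    - [[0,0,-0.03],[0,0,0],1]
    - [[-0.01,-0.012,-0.025],[0,0,0],1]
    - [[-0.03,-0.04,0],[0,0,0],1]
    - [[-0.03,-0.04,0],[0,0,0],1]
    - [[-0.0255,-0.033,0],[0,0,0],1]
    - [[0,0,0],[0,0,0],1]
    - [[0,0,0],[0,0,0],1]
    - [[0,0,0],[0,0,0],1]

```text
time: 10.57
eef_pos: [471.3, -84.0, 175.9]
ee_rot: [3.142, 0.0, -0.038]
force: [-0.1, -0.1, 0.0]
opening: -0.0
```

Run:
```python
from cell import arm,cams
from h import *
s=arm.observe();d=cams.get_image("wrist");t=cams.get_image("top")
print(s["eef_pos"],s["ee_rot"]);pickle.dump((s,d),open("w5.pkl","wb"))
a=cv2.resize(t["frame"][170:300,240:360],(387,420),interpolation=cv2.INTER_CUBIC)
cv2.imwrite("pics/w5.png",np.hstack([d["frame"],a])[:, :940][:, :])
cv2.imwrite("pics/w5.png",d["frame"])
```

```text
[471.32788922 -83.98936712 175.91319787] [ 3.14150237e+00  9.95943091e-05 -3.78118147e-02]
```

View pics/w5.png

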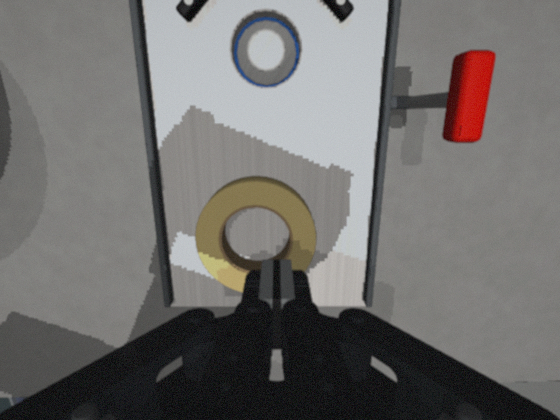

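The roll's top ring is centred at about (256,237), the sunk spindle at (266,48), and the closed fingertips end near (276,262).

Run:
```python
from h import *
s,d=pickle.load(open("w5.pkl","rb"))
for n,u,v,z in[("roll",256,237,94),("sp",266,48,74),("hole",266,48,75)]:print(n,wray(s,d,u,v,z))
f=210/np.tan(np.radians(d["fov_y"]/2));Ti=np.linalg.inv(d["tool_from_camera"])
for p in([0,0,14],[11,0,14],[-11,0,14]):
    q=Ti@np.r_[p,1];print(p,d["cx"]+f*q[0]/-q[2],d["cy"]+f*q[1]/q[2])
```

```text
roll [466.2 -70.8  94. ]
sp [585.5 -82.6  74. ]
hole [585.4 -82.6  75. ]
[0, 0, 14] 274.73202341122374 277.4877258698446
[11, 0, 14] 274.68953597809696 256.39534516857987
[-11, 0, 14] 274.77279690479025 297.72924166724613
```

>>> play_rows:
  increments:
    - [[-0.0083,-0.0133,0.02],[0,0,0],1]
    - [[0,0,0.025],[0,0,0],1]
    - [[0,0,0.015],[0,0,0],1]
    - [[0,0,0.008],[0,0,0],1]
    - [[0,0,0],[0,0,0],1]
    - [[0,0,0.006],[0,0,0],1]
    - [[0,0,0.006],[0,0,0],1]
    - [[0,0,0],[0,0,0],1]

```text
time: 11.33
eef_pos: [463.2, -70.3, 95.8]
ee_rot: [-3.141, 0.0, -0.038]
force: [-1.7, 0.3, 0.9]
opening: -0.1
```

>>> play_rows:
  increments:
    - [[0.005,0,0.003],[0,0,0],1]
    - [[0.01,0.001,0],[0,0,0],1]
    - [[0.015,0.001,0],[0,0,0],1]
    - [[0.015,0.001,0],[0,0,0],1]
    - [[0.015,0.001,0],[0,0,0],1]
    - [[0.015,0.001,0],[0,0,0],1]
    - [[0.015,0.001,0],[0,0,0],1]
    - [[0.01,0.001,0],[0,0,0],1]

```text
time: 12.0
eef_pos: [564.5, -81.1, 93.6]
ee_rot: [3.141, -0.001, -0.038]
force: [0.0, 0.5, 0.5]
opening: -0.3
```

>>> play_rows:
  increments:
    - [[0.008,0,0],[0,0,0],1]
    - [[0.006,0,0],[0,0,0],1]
    - [[0.004,0,0],[0,0,0],1]
    - [[0,0,0],[0,0,0],1]
    - [[0,0,0],[0,0,0],1]

```text
time: 12.42
eef_pos: [580.7, -81.5, 93.3]
ee_rot: [-3.142, 0.0, -0.038]
force: [0.1, -0.3, -0.5]
opening: 0.4
```

>>> play_rows:
  increments:
    - [[0.003,0,0],[0,0,0],1]
    - [[0.003,0,0],[0,0,0],1]
    - [[0.003,0,0],[0,0,0],1]
    - [[0.002,0,0],[0,0,0],1]
    - [[0,0,0],[0,0,0],1]
    - [[0,0,0],[0,0,0],1]

```text
time: 12.92
eef_pos: [591.9, -82.1, 93.3]
ee_rot: [-3.142, -0.0, -0.038]
force: [0.4, -0.4, 0.1]
opening: 0.1
```

>>> play_rows:
  increments:
    - [[0.002,0,0],[0,0,0],1]
    - [[0.002,0,0],[0,0,0],1]
    - [[0.001,0,0],[0,0,0],1]
    - [[0,0,0],[0,0,0],1]

```text
time: 13.25
eef_pos: [597.1, -82.3, 93.3]
ee_rot: [3.142, -0.0, -0.038]
force: [0.2, -0.2, 0.9]
opening: -0.1
```

>>> play_rows:
  increments:
    - [[0.002,0,0],[0,0,0],1]
    - [[0.001,0,0],[0,0,0],1]
    - [[0,0,0],[0,0,0],1]

```text
time: 13.5
eef_pos: [598.7, -82.2, 93.2]
ee_rot: [-3.141, 0.004, -0.038]
force: [-6.8, 1.1, 2.9]
opening: 0.0
```

Run:
```python
from cell import arm,cams
from h import *
s=arm.observe();d=cams.get_image("wrist");t=cams.get_image("scene")
print(s["eef_pos"],s["force"]);pickle.dump((s,d),open("w6.pkl","wb"))
a=cv2.resize(t["frame"][170:270,230:360],(400,308),interpolation=cv2.INTER_CUBIC)
cv2.imwrite("pics/w6.png",np.hstack([cv2.resize(d["frame"],(400,308)),a]))
```

```text
[598.69884221 -82.15248494  93.20140742] [-6.83089894  1.11320988  2.91755826]
```

View pics/w6.png

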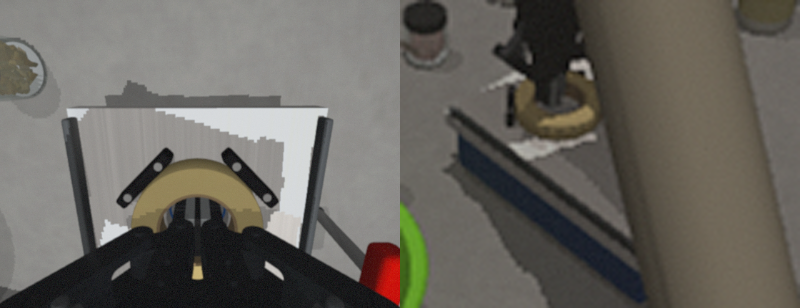

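The roll sits against both V walls, with 6.8 N contact. Back off, lift out, and go above the knob.

>>> play_rows:
  increments:
    - [[-0.006,0,0],[0,0,0],1]
    - [[-0.007,0,0],[0,0,0],1]
    - [[0,0,0],[0,0,0],1]
    - [[0,0,-0.02],[0,0,0],1]
    - [[0,0,-0.03],[0,0,0],1]
    - [[0,0,-0.03],[0,0,0],1]
    - [[0,0,0],[0,0,0],1]

```text
time: 14.18
eef_pos: [588.9, -82.5, 179.3]
ee_rot: [3.139, -0.01, -0.038]
force: [0.7, 0.3, 0.0]
opening: -0.1
```

>>> play_rows:
  increments:
    - [[-0.008,0.03,0],[0,0,0],0.6]
    - [[-0.008,0.03,0],[0,0,0],0.6]
    - [[-0.008,0.03,0],[0,0,0],0.6]
    - [[-0.008,0.028,0],[0,0,0],0.6]
    - [[0,0,0],[0,0,0],0.6]
    - [[0,0,0],[0,0,0],0.6]

```text
time: 14.68
eef_pos: [550.0, -199.7, 173.0]
ee_rot: [-3.141, -0.0, -0.041]
force: [0.9, -0.1, -0.4]
opening: 34.0
```

Run:
```python
from cell import arm,cams
from h import *
s=arm.observe();d=cams.get_image("wrist");t=cams.get_image("top")
print(s["eef_pos"],s["force"],s["opening"]);pickle.dump((s,d),open("w7.pkl","wb"))
a=cv2.resize(t["frame"][170:270,240:360],(400,333),interpolation=cv2.INTER_CUBIC)
cv2.imwrite("pics/w7.png",np.hstack([cv2.resize(d["frame"],(400,333)),a]))
```

```text
[ 549.98693166 -199.66096685  173.03279594] [ 0.85951702 -0.08217975 -0.38536951] 34.03049122371941
```

View pics/w7.png

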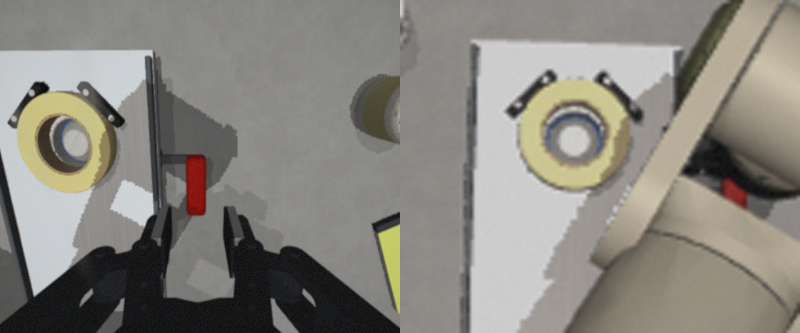

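The roll is nested in the V with the sunk spindle centred in its bore (right panel (573,137)). The knob sits between the fingers. Descend and grip.

>>> play_rows:
  increments:
    - [[0.001,-0.001,0.025],[0,0,0],0.6]
    - [[0,0,0.025],[0,0,0],0.6]
    - [[0,0,0.015],[0,0,0],0.6]
    - [[0,0,0.005],[0,0,0],0.6]
    - [[0,0,0],[0,0,0],0.9]
    - [[0,0,0],[0,0,0],0.9]
    - [[0,0,0],[0,0,0],0.9]
    - [[0,0,0],[0,0,0],0.9]
  newtons: 80

```text
time: 15.45
eef_pos: [551.4, -198.2, 103.8]
ee_rot: [3.14, 0.0, -0.038]
force: [-1.1, -5.3, -8.3]
opening: 16.6
```

>>> play_rows:
  increments:
    - [[0,0,-0.006],[0,0,0],0.9]
    - [[0,0,-0.008],[0,0,0],0.9]
    - [[0,0,-0.008],[0,0,0],0.9]
    - [[0,0,-0.008],[0,0,0],0.9]
    - [[0,0,-0.006],[0,0,0],0.9]
    - [[0,0,0],[0,0,0],0.9]
    - [[0,0,0],[0,0,0],0.9]

```text
time: 16.03
eef_pos: [551.5, -198.3, 141.2]
ee_rot: [3.139, -0.001, -0.038]
force: [-4.4, -4.9, 2.0]
opening: 16.0
```

>>> play_rows:
  increments:
    - [[0,0,-0.003],[0,0,0],0.9]
    - [[0,0,-0.003],[0,0,0],0.9]
    - [[0,0,-0.002],[0,0,0],0.9]
    - [[0,0,0],[0,0,0],0.9]
    - [[0,0,0],[0,0,0],0.9]

```text
time: 16.45
eef_pos: [551.4, -198.1, 145.5]
ee_rot: [3.141, 0.002, -0.038]
force: [5.7, -8.4, -24.2]
opening: 16.5
```

It rose 41.7 mm and hit the stop. Relax, release, and retreat up and away.

>>> play_rows:
  increments:
    - [[0,0,0.002],[0,0,0],0.9]
    - [[0,0,0],[0,0,0],0.7]
    - [[0,0,0],[0,0,0],0.55]
    - [[0,0,0],[0,0,0],0.55]
    - [[0,0,0],[0,0,0],0.55]
    - [[0,0,-0.02],[0,0,0],0.55]
    - [[0,0,-0.03],[0,0,0],0.55]
    - [[0,0,-0.03],[0,0,0],0.55]

```text
time: 17.12
eef_pos: [551.2, -197.2, 226.4]
ee_rot: [-3.141, 0.001, -0.038]
force: [-0.3, 0.2, 1.0]
opening: 38.6
```

>>> play_rows:
  increments:
    - [[-0.03,0.01,-0.01],[0,0,0],0.55]
    - [[-0.03,0.03,0],[0,0,0],0.55]
    - [[-0.03,0.03,0],[0,0,0],0.55]
    - [[-0.03,0.03,0],[0,0,0],0.55]
    - [[0,0.03,0],[0,0,0],0.55]
    - [[0,0.03,0],[0,0,0],0.55]
    - [[0,0,0],[0,0,0],0.55]
    - [[0,0,0],[0,0,0],0.55]

```text
time: 17.78
eef_pos: [426.8, -352.2, 235.4]
ee_rot: [3.142, -0.0, -0.04]
force: [0.0, -0.4, -1.1]
opening: 38.5
```

Run:
```python
from cell import arm,cams
from h import *
s=arm.observe();t=cams.get_image("top");u=cams.get_image("scene")
print(s["eef_pos"],s["force"]);pickle.dump(t,open("t8.pkl","wb"))
a=cv2.resize(t["frame"][150:310,80:360],(525,300),interpolation=cv2.INTER_CUBIC)
b=cv2.resize(u["frame"][150:320,120:360],(424,300),interpolation=cv2.INTER_CUBIC)
cv2.imwrite("pics/w8.png",np.vstack([a,cv2.copyMakeBorder(b,0,0,0,101,cv2.BORDER_CONSTANT)]))
```

```text
[ 426.80091498 -352.2229002   235.40251497] [ 0.04366412 -0.39969552 -1.09940618]
```

View pics/w8.png

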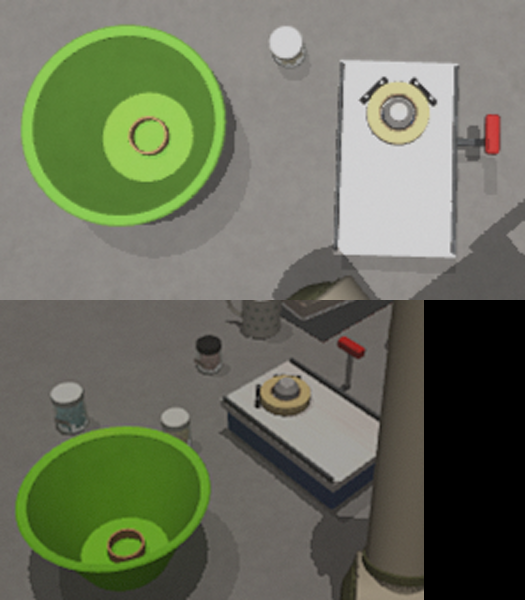

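The knob is back at its original pixel position (343,222), the spindle stands up through the roll in the V, and the core is in the upright bowl. Handing in.

```bash
python3 -c "
from cell import arm
print(arm.sign_off())"
```

```text
the job is handed in; nothing more can be done
None
```

I changed the roll as asked and handed the job in at about 18 s of the 61 s. `arm.sign_off()` gives no verdict, so what follows is from my own checks.

**What I did**
- I lifted the core off the spindle and released it in the green bowl.
- I pressed the knob down, then slid the roll along the bed with closed fingers in its bore, without lifting it.
- Once the roll touched both V walls (6.8 N contact), I backed off and pulled the knob up. Then I moved the arm clear.

**Last checks**
- **Spindle and roll:** the last pictures show the spindle up through the roll, which rests in the V stop. The spindle rose 41.7 mm to its upper stop, and the knob is back at its original pixel position.
- **Bowl and core:** the core lies on the floor of the upright bowl.
- **Jar and glue pot:** the jar stands where it was. I never went near the glue pot, but it was outside my last crops, so I did not check it at the end.

**Disagreements**
- **Camera offset:** the wrist camera placed things 4 to 9 mm farther out in x than the top camera. I used positions in between.
- **Knob press:** the first press showed only 38 mm of travel. I pressed again from above with closed fingers and they stopped at 108.7 mm, which matches the 109 mm given for fully sunk.

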